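# Step the filter turret to the next slide's colour

## Task

The slide carrier lying in the white-edged bay of the tray is the next one to be examined: turn the filter wheel of the viewer until the filter of that carrier's colour is centred under the white viewing ring. Turn it by gently pushing its protruding tabs sideways with the fingertips, without gripping or lifting the wheel, and leave the carriers and everything else on the bench where they are.

Things in the scene. Friction and masses are not known exactly. Their poses are not given: they have to be found in the camera images.
- viewer: ivory filter viewer, fixed to the bench. Origin on the wheel's upright axis at bench level, z up; its x axis points from the wheel axis to the viewing ring and post, away from the robot (within 30 deg). Foot plate 18 mm high, x -90 to +160 mm, y +-80 mm; housing 110 x 110 mm up to z 64 mm, overhung by the black wheel above it
- hub (a point): centre of the wheel's top face, on the wheel's axis, 82 mm above the bench (black disc of radius 66 mm, z 70 to 82 mm)
- ring_center (a point): centre of the white viewing ring (open, inner radius 20, outer 30 mm, z 166 to 178 mm), 45 mm along the viewer's x axis from the wheel axis; the filter in use is the one straight below. The ring's arm runs along x to a round post of 11 mm radius at viewer x = 138 mm: keep the hand out of that far side; the near side and both flanks are open above
- wheel (a joint): angle of the filter wheel (rad), growing counter-clockwise seen from above, stops at -0.15 and 5.4; starts between 0 and 0.7. Friction (0.12 N m, about 1.5 N at a tab) holds it wherever it is left: no spring, no clicks. Six places 60 deg apart: 0 empty (black), 1 red, 2 green, 3 yellow, 4 blue, 5 grey. Place k is centred under the ring when the joint reads k x 1.0472
- place0 (a point): on the wheel and turning with it: centre of the empty place 0, a 29 mm black disc, 45 mm from the axis. The other filters are 29 mm coloured discs on the same circle; at joint reading q, place k lies at angle q - k x 1.0472 about the viewer's z, counted from the viewer's x axis
- tab0 (a point): on the wheel: top centre of place 0's tab, 82 mm from the axis, 100 mm above the bench. Each of the six places has such a tab, in line with its filter: an upright aluminium fin standing out radially from the wheel, 8 mm thick, from 59 to 105 mm from the axis, z 70 to 100 mm above the bench
- wheel_lift (a joint): how far the wheel has been lifted up its spindle (m): 0 when seated, at most 0.02; weight and a light spring (about 6 N together) press it down; it should stay seated
- next_bay (a point): centre of the inner floor of the white-edged bay (the tray's end bay towards the robot), 4 mm above the bench. The grey tray, fixed, is 172 x 88 mm and 15 mm high, to the left of the viewer, with three bays in a row 56 mm apart; the next carrier's origin is within a few mm of this point
- carrier_green: slide carrier, a flat green plastic block 46 x 74 x 16 mm (74 along its y) with a clear slide and a paper patch on top; loose, 70 g; origin at the centre of its underside. One of three carriers lying in the three bays of the tray; which one lies in the white-edged bay changes
- carrier_yellow: slide carrier, a flat yellow plastic block 46 x 74 x 16 mm (74 along its y) with a clear slide and a paper patch on top; loose, 70 g; origin at the centre of its underside. One of three carriers lying in the three bays of the tray; which one lies in the white-edged bay changes
- carrier_blue: slide carrier, a flat blue plastic block 46 x 74 x 16 mm (74 along its y) with a clear slide and a paper patch on top; loose, 70 g; origin at the centre of its underside. One of three carriers lying in the three bays of the tray; which one lies in the white-edged bay changes
- vial: amber vial with white cap, 28 mm across, 59 mm high, loose, standing; origin at the centre of its underside. Leave alone
- well_plate: brown well plate, 85 x 62 x 18 mm, loose; origin at the centre of its underside. Leave alone
- tweezers: steel tweezers lying flat, 120 mm along its x, 5 mm high, loose. Leave alone
- pen: pen, 140 mm along its x, 10 mm thick, loose on the 12 mm thick notepad. Leave alone
Not all that is in view belongs to the job. Several things have the shape of the carrier_yellow; the one meant has the colours described above.

How it is judged:
At the end, for the whole second after the job is handed in: The filter of the same colour as the carrier in the white-edged bay is under the viewing ring, within 0.11 rad (6 degrees, 5 mm at the filter), the wheel at rest and seated on its spindle (lifted less than 3 mm) (((horizontal distance between carrier_green and next_bay below 0.025 m and value of joint wheel between 1.984 and 2.204 rad) or (horizontal distance between carrier_yellow and next_bay below 0.025 m and value of joint wheel between 3.032 and 3.252 rad) or (horizontal distance between carrier_blue and next_bay below 0.025 m and value of joint wheel between 4.079 and 4.299 rad)) and velocity of joint wheel between -0.05 and 0.05 rad/s and value of joint wheel_lift below 0.003 m); the robot touches nothing.
It fails at once if a slide carrier is pushed, lifted or carried more than 15 mm (distance of any of carrier_green, carrier_yellow, carrier_blue from where it was at the start of the episode above 0.015 m).
It fails at once if the vial, well plate, tweezers or pen is pushed, lifted or carried more than 15 mm (distance of any of vial, well_plate, tweezers, pen from where it was at the start of the episode above 0.015 m).
It fails at once if the filter wheel is lifted more than 5 mm up its spindle (value of joint wheel_lift above 0.005 m).
It fails at once if the viewer or its wheel is shoved or squeezed with more than 30 N (contact force between any of the fingers, the arm and viewer above 30 N).
It also fails if it takes over 54 s, if anything falls off the work surface, if the arm or the gripper's body presses on something with over 40 N, if the wrist force passes 120 N, or if a joint passes its speed limit or range.

## Robot

A 7-joint arm with a two-finger parallel gripper is mounted at the origin on the work surface. World frame = base frame: x ahead of the robot, y to its left, z up, the work surface at z = 0. Lengths are in m, angles in rad, forces in N, time in s.
With the tool pointing down it reaches from about 0.4 to 0.875 m from the base axis. Payload 19.3 kg.
Tool frame: the origin (TCP) lies between the finger pads; the fingertips stand 19 mm ahead of it and the grasp point (between the pads) is the TCP; z points along the fingers, y is the direction in which the jaws open and shut (so a half turn about z gives the same grasp; the last joint's range is limited). The gripper opens to 85 mm and grips with 20 to 120 N. Pads are 22 mm wide; open, the fingers measure 114 mm over their backs; the gripper's body (76 mm by 85 mm) begins 54 mm behind the grasp point. The pads swing forward as they close: fully open they stand 13 mm farther back than shut.
Start: joints at [1.162, 0.521, -0.036, 1.599, 0.021, 1.021, -0.113], TCP at [0.208, -0.589, 0.25] pointing down, gripper open.
Joint ranges: [-2.91, 2.91], [-0.3, 2.13], [-1.5, 1.42], [0.17, 2.43], [-1.26, 4.41], [0.16, 1.93], [-2.52, 2.52]. Speed limits (rad/s): [1.89, 1.89, 2.39, 2.39, 3.01, 3.01, 3.01].

## Interface

Orientations are given as a rotation vector (axis times angle).
In Python, from rig import robot gives the robot as it stands. The module is installed in compiled form; this text tells all that it offers.
- The arm moves only by the shell command python3 -m handwheel 'ROWS'. ROWS is JSON, a list that holds one entry, the list of rows, each a list of 5 numbers: the shift along the tool's x, y, z in cm, then the turn about the tool's z in degrees, then the finger opening in cm, from 0 to 8.54. A call has 1 to 12 rows; each row is the pose to reach, as a shift and turn from the pose commanded when the call began, along the tool's axes at that moment; what a row does not reach only later rows make up. A row lasts 1/12 s, in which the tool goes at most 41.7 mm and 7.16 degrees, less where a joint would pass 70% of its speed; a pose out of reach is approached as far as the arm can. A call with a gripper value outside its range is refused whole. The fingers move at their own pace and stop on an object; the grip force is fixed at half the most. Time passes only in rows, so rows that repeat a pose let the fingers close. It gives the time, the measured TCP pose, the force and the opening at its end, in the units of the state.
- robot.get_obs(): the state, without advancing time (a new reading comes with each control period).
- robot.camera(name): name is "scene" or "top" or "wrist"; returns the picture (420x560x3 uint8, red, green, blue); there is no depth.
- robot.get_calibration(name): a dict with "camera_matrix" (3x3 intrinsics, pixels), "k1" (the pictures are not rectified: a ray, as slopes to the right and down, at radius r is drawn at 1 + k1 r^2 times it, then the intrinsics apply), "world_from_camera" (4x4, takes a point from camera to world coordinates). Camera axes: x right, y down, z forward; pixel columns grow to the right and rows downward; lengths in m; the calibration is good to about 2 mm. A picture is of the moment at which its call begins: read the wrist's pose just before it. get_calibration takes no time and is no camera call; for the wrist camera it gives the pose at the moment of the call.
- robot.close_job(): hands the job in, once; it reports no verdict.
The state is a dict: "t": time; "joint_positions": joint angles; "qd": joint speeds; "joint_torque": joint torques, N m; "tcp_pos": TCP position; "tcp_rot": TCP orientation; "ft_force": force on the tool from outside, world axes, zero at the start; "wrist_torque": the same for the moment, N m; "width": finger opening in m.
Only numpy, scipy, OpenCV 4.12 (cv2) and the standard library are available. Lean on these libraries where they do the work, as an engineer would, in place of code of your own. Each camera call takes 0.05 s, during which the arm holds its last target.

## Working session

There is one attempt and no reset: what is moved stays moved. The work goes in short steps, Python scripts to look and compute and a shell command to move; the robot and the scene stay as the last step left them, time stands still between calls to the robot, and variables do not carry over. Pictures are saved under pics/ and viewed, and the job is handed in when it is done.

```bash
mkdir -p pics
cat > h.py <<'E'
import numpy as np, cv2
from rig import robot
def save(n,f): cv2.imwrite(f'pics/{f}.png',cv2.cvtColor(n,cv2.COLOR_RGB2BGR))
def ray(cal,u,v):
    K=np.array(cal['camera_matrix']);T=np.array(cal['world_from_camera'])
    p=np.array([(u-K[0,2])/K[0,0],(v-K[1,2])/K[1,1]]);s=p.copy()
    for _ in range(30): s=p/(1+cal['k1']*(s@s))
    return T[:3,3],T[:3,:3]@np.array([s[0],s[1],1])
def onz(cal,u,v,z):
    o,d=ray(cal,u,v);return o+d*(z-o[2])/d[2]
def proj(cal,P):
    K=np.array(cal['camera_matrix']);T=np.array(cal['world_from_camera'])
    c=T[:3,:3].T@(np.array(P)-T[:3,3]);s=c[:2]/c[2];s=s*(1+cal['k1']*(s@s))
    return K[0,0]*s[0]+K[0,2],K[1,1]*s[1]+K[1,2]
E
python3 - <<'E'
from h import *
for n in ('top','scene'):
    im=robot.camera(n);save(im,n+'0');c=robot.get_calibration(n);print(n,c)
o=robot.get_obs();print({k:np.round(o[k],3) for k in o})
E
```

```text
top {'camera_matrix': array([[421.73427872,   0.        , 275.51130472],
       [  0.        , 421.73427872, 215.26474293],
       [  0.        ,   0.        ,   1.        ]]), 'k1': -0.13064516896865982, 'world_from_camera': array([[-0.01802161, -0.98285959,  0.18347273,  0.30653336],
       [-0.99982038,  0.01879231,  0.0024626 ,  0.04123694],
       [-0.00586827, -0.18339539, -0.98302172,  1.22122825],
       [ 0.        ,  0.        ,  0.        ,  1.        ]])}
scene {'camera_matrix': array([[538.40637037,   0.        , 279.67572977],
       [  0.        , 538.40637037, 203.47612968],
       [  0.        ,   0.        ,   1.        ]]), 'k1': -0.15989364166465078, 'world_from_camera': array([[-0.85775841,  0.36642563, -0.36053123,  1.02356033],
       [ 0.51400424,  0.62102837, -0.59171227,  0.87071967],
       [ 0.00708158, -0.69286075, -0.72103663,  1.15499462],
       [ 0.        ,  0.        ,  0.        ,  1.        ]])}
{'t': np.float64(0.1), 'joint_positions': array([ 1.162,  0.522, -0.036,  1.6  ,  0.021,  1.021, -0.113]), 'qd': array([-0.001, -0.   ,  0.001, -0.001,  0.001, -0.   , -0.   ]), 'joint_torque': array([ 5.0000e-03, -9.2849e+01,  1.9840e+00, -3.7053e+01,  1.8000e-02,
        5.0000e-03,  0.0000e+00]), 'tcp_pos': array([ 0.208, -0.589,  0.25 ]), 'tcp_rot': array([-3.096, -0.529,  0.   ]), 'ft_force': array([0.426, 0.015, 0.496]), 'wrist_torque': array([ 0.023, -0.002, -0.027]), 'width': np.float64(0.085)}
```

View pics/top0.png

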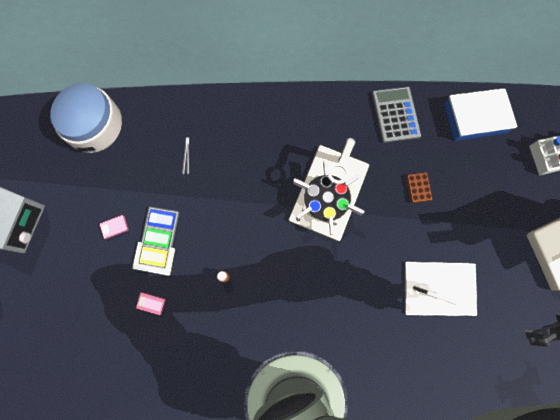

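View pics/scene0.png

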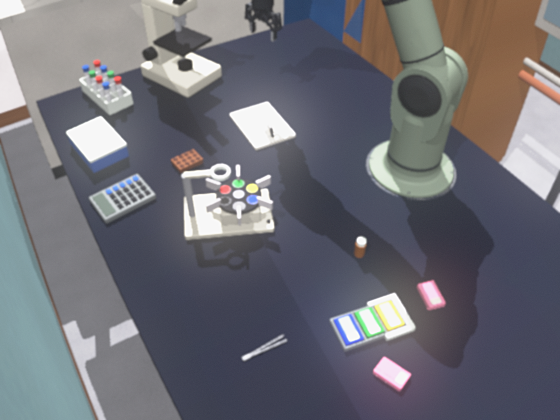

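Run:
```python
from h import *
im=cv2.cvtColor(cv2.imread('pics/top0.png'),cv2.COLOR_BGR2RGB)
a=cv2.resize(im[195:280,95:205],None,fx=5,fy=5,interpolation=cv2.INTER_CUBIC)[:, :550]
b=cv2.resize(im[130:250,270:390],None,fx=5,fy=5,interpolation=cv2.INTER_CUBIC)
save(a,'cropA');save(b,'cropB')
cal=robot.get_calibration('top')
hsv=cv2.cvtColor(im,cv2.COLOR_RGB2HSV)
for n,(l,h) in dict(red=(0,8),yellow=(24,34),green=(50,75),blue=(105,125)).items():
    m=cv2.inRange(hsv,(l,120,90),(h,255,255));m[:,:285]=0;m[:,370:]=0;m[:150]=0;m[240:]=0
    k,lab,st,ce=cv2.connectedComponentsWithStats(m)
    for i in range(1,k):
        if st[i,4]>20: print(n,ce[i].round(1),st[i,4],onz(cal,*ce[i],.082).round(4))
```

```text
red [341. 188.] 68 [ 0.593 -0.14   0.082]
yellow [329.1 212.4] 66 [ 0.5243 -0.1036  0.082 ]
green [342.5 203.5] 74 [ 0.5486 -0.1419  0.082 ]
blue [314.7 205.6] 73 [ 0.5443 -0.0647  0.082 ]
```

View pics/cropA.png

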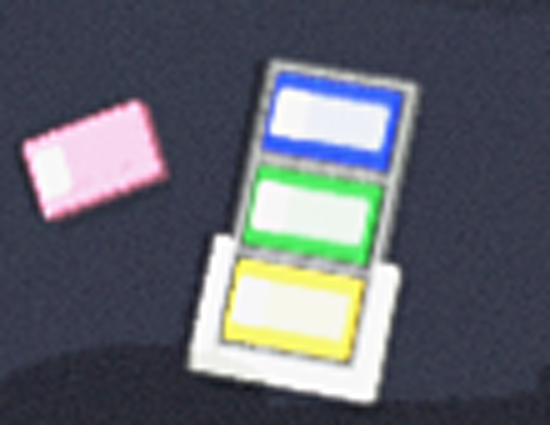

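View pics/cropB.png

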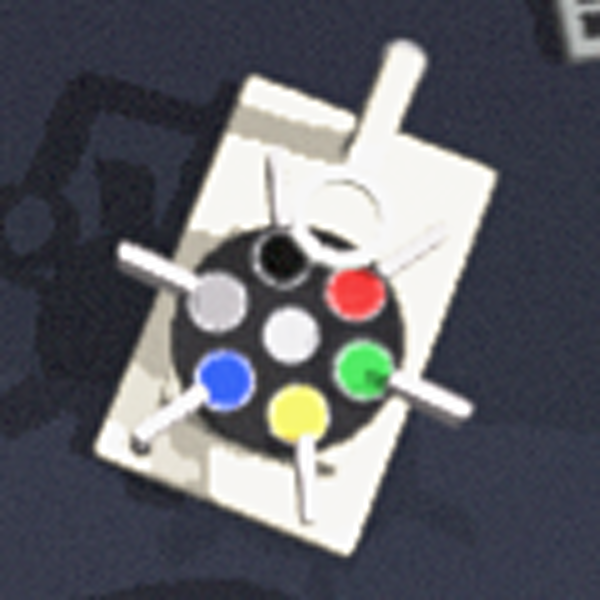

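Run:
```python
from h import *
cal=robot.get_calibration('top')
P=[onz(cal,270+(u-2)/5,130+(v-2)/5,.018)[:2] for u,v in [(250,75),(497,175),(350,555),(97,455)]]
fl,fr,nr,nl=P;print(np.round(P,4))
d=(fl+fr-nl-nr)/2;print('len',np.linalg.norm(d),'w',np.linalg.norm(fl-fr),'yaw',np.degrees(np.arctan2(d[1],d[0])))
w=fl-fr+nl-nr;print('yaw2',np.degrees(np.arctan2(-w[0],w[1])))
u=d/np.linalg.norm(d);print('hub from plate',(sum(P)/4-u*.035).round(4))
r=onz(cal,270+341/5,130+220/5,.172);p=onz(cal,270+403/5,130+53/5,.178);print('ring',r.round(4),'post',p.round(4))
cs=dict(red=(.593,-.14),yellow=(.5243,-.1036),green=(.5486,-.1419),blue=(.5443,-.0647))
for h in [np.array((.5687,-.1024))]:
    for k,(n,c) in zip((1,3,2,4),cs.items()):
        e=np.array(c)-h;print(n,np.linalg.norm(e).round(4),'place0 world ang',(np.degrees(np.arctan2(e[1],e[0]))+60*k)%360)
im=robot.camera('scene')
sc=robot.get_calibration('scene');print(robot.get_obs()['t'])
save(cv2.resize(im[150:250,165:285],None,fx=6,fy=6,interpolation=cv2.INTER_CUBIC),'cropS')
print('hub,ring scene px',proj(sc,(.5687,-.1024,.082)),proj(sc,r))
```

```text
[[ 0.7449 -0.0923]
 [ 0.6799 -0.2381]
 [ 0.4534 -0.1388]
 [ 0.5146  0.0055]]
len 0.24870701917290589 w 0.15959120583999253 yaw -23.342974795303117
yaw2 -23.524315425951155
hub from plate [ 0.5661 -0.1021]
ring [ 0.6078 -0.1202  0.172 ] post [ 0.6966 -0.1566  0.178 ]
red 0.0448 place0 world ang 2.8736401796328366
yellow 0.0444 place0 world ang 1.5481576989779455
green 0.0443 place0 world ang 3.0302426811985725
blue 0.0449 place0 world ang 2.9115440094590213
0.15
hub,ring scene px (np.float64(237.87369334066992), np.float64(193.67771801507112)) (np.float64(220.32188198235664), np.float64(171.2697651877797))
```

View pics/cropS.png

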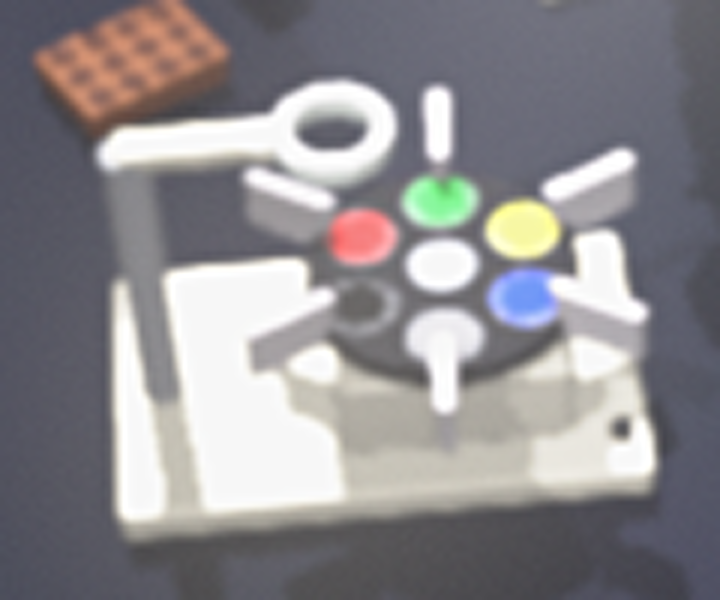

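The carrier in the white-edged bay could be mistaken for these, by pixel in the top view:
- yellow at about (153,257), inside the white edge
- green at (157,238)
- blue at (162,219)
- pink lookalikes at (113,226) and (150,303), outside the tray

The close crop confirms yellow is the one in the white-edged bay, so the target is q = 3.14. The wheel now reads about 0.45 (hub at about (0.568, -0.102), viewer yaw about -23.4°), which leaves about +154° counter-clockwise. I'll push the blue tab first, then the grey one, from the near side.

```bash
cat >> h.py <<'E'
from scipy.spatial.transform import Rotation as R
HUB=np.array([.568,-.102])
def plan(wps,ref=None):
    """wps: (phi deg, radius m, z, yaw deg) -> rows from the reference pose"""
    o=robot.get_obs();M=R.from_rotvec(o['tcp_rot']).as_matrix();p=np.array(o['tcp_pos'])
    yaw=np.degrees(np.arctan2(M[1,0],M[0,0]));print('t',round(float(o['t']),2),'tcp',p.round(4),'yaw',yaw.round(1),'F',np.round(o['ft_force'],1),'tilt',M[2,2].round(4),'w',round(float(o['width']),3))
    for f,r,z,y in wps:
        a=np.radians(f);w=np.array([HUB[0]+r*np.cos(a),HUB[1]+r*np.sin(a),z])
        print(f,(M.T@(w-p)*100).round(2),'turn',round((yaw-y+180)%360-180,1),'world',w.round(3))
E
python3 -c "
from h import *
plan([(93,.09,.25,15),(93,.09,.095,10)])"
```

```text
t 0.15 tcp [ 0.2076 -0.5893  0.2499] yaw 19.4 F [-0.4  1.1  0.5] tilt -1.0 w 0.085
93 [ 5.273e+01 -4.262e+01  2.000e-02] turn 4.4 world [ 0.563 -0.012  0.25 ]
93 [ 52.73 -42.61  15.52] turn 9.4 world [ 0.563 -0.012  0.095]
```

```bash
python3 -m handwheel '[[[1,-0.8,0,0,0],[3,-2.4,0,0,0],[5.5,-4.4,0,0,0],[8,-6.5,0,0,0],[10.5,-8.5,0,0,0],[13,-10.5,0,0,0],[15.5,-12.5,0,0,0],[18,-14.5,0,0,0],[20.5,-16.6,0,0,0],[23,-18.6,0,0,0],[25.5,-20.6,0,0,0],[28,-22.6,0,0,0]]]'
python3 -c "
from h import *
plan([(93,.09,.25,15)])"
```

```text
t: 1.15
tcp_pos: [0.3971, -0.2812, 0.2504]
tcp_rot: [3.097, 0.53, 0.0]
ft_force: [1.0, -1.2, 0.2]
width: -0.0001
t 1.15 tcp [ 0.3971 -0.2812  0.2504] yaw 19.4 F [ 1.  -1.2  0.2] tilt -1.0 w -0.0
93 [ 24.62 -19.85   0.04] turn 4.4 world [ 0.563 -0.012  0.25 ]
```

```bash
python3 -m handwheel '[[[2.5,-2,0,0,0],[5,-4,0,0,0],[7.5,-6,0,0,0],[10,-8,0,0,0],[12.5,-10,0,0,0],[15,-12,0,2,0],[17.5,-14,0,4,0],[20,-16,0,6,0],[22,-17.8,0,8,0],[23.7,-19.2,0,9,0],[24.6,-20,0,9,0],[24.6,-20,0,9,0]]]'
python3 -c "
from h import *
plan([(93,.09,.095,10)])
save(robot.camera('scene'),'s1');save(robot.camera('wrist'),'w1')"
```

```text
t: 2.15
tcp_pos: [0.5627, -0.01, 0.25]
tcp_rot: [-3.127, -0.291, 0.0]
ft_force: [-0.4, -0.1, 0.1]
width: -0.0001
t 2.15 tcp [ 0.5627 -0.01    0.25  ] yaw 10.7 F [-0.4 -0.1  0.1] tilt -1.0 w -0.0
93 [ 0.02  0.24 15.5 ] turn 0.7 world [ 0.563 -0.012  0.095]
```

View pics/s1.png

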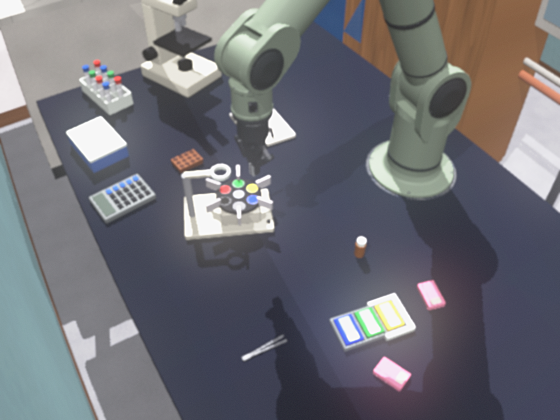

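View pics/w1.png

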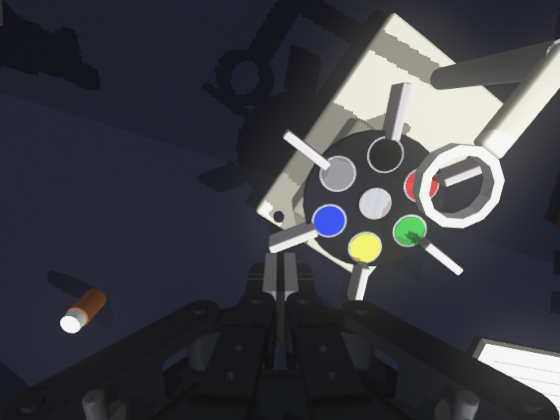

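```bash
python3 -c "
from h import *
s=robot.get_calibration('scene');w=robot.get_calibration('wrist')
print('tip scene',proj(s,(.563,-.01,.231)))
print('cam',w['world_from_camera'][:3,3].round(3))
for n,P in dict(hub=(.568,-.102,.082),ring=(.568+.045*np.cos(np.radians(-23.4)),-.102+.045*np.sin(np.radians(-23.4)),.172),tip=(.563,-.01,.231),tipdown=(.563,-.01,.08)).items(): print(n,np.round(proj(w,P),1))
print('hub from wrist px',onz(w,375,203,.082).round(4),'ring',onz(w,461,186,.178).round(4))
for k,px in dict(grey=(338,173),black=(386,155),green=(410,231),yellow=(365,247),blue=(330,221)).items():
  p=onz(w,*px,.082);print(k,p.round(4))
"
```

```text
tip scene (np.float64(254.16295324597047), np.float64(173.4616134396354))
cam [0.636 0.001 0.374]
hub [375.7 203.5]
ring [458.5 186.7]
tip [275.  266.6]
tipdown [277.3 190.6]
hub from wrist px [ 0.5683 -0.1012  0.082 ] ring [ 0.6108 -0.1177  0.178 ]
grey [ 0.5895 -0.0608  0.082 ]
black [ 0.6132 -0.0993  0.082 ]
green [ 0.5475 -0.1419  0.082 ]
yellow [ 0.5237 -0.1034  0.082 ]
blue [ 0.5435 -0.064   0.082 ]
```

The wrist view agrees with the estimates: hub at px (375,203) gives (0.568,-0.101). The descent point, px (277,190), is clear between the grey tab at (305,148) and the blue tab at (293,240). I'll descend now.

```bash
python3 -m handwheel '[[[0,0.1,1.5,0,0],[0,0.2,3.5,0,0],[0,0.2,5.5,0,0],[0,0.2,7.5,0,0],[0,0.2,9.5,0,0],[0,0.2,11.2,0,0],[0,0.2,12.6,0,0],[0,0.2,13.8,0,0],[0,0.2,14.8,0,0],[0,0.2,15.4,0,0],[0,0.2,15.4,0,0]]]'
python3 -c "
from h import *
plan([(f,.09,.095,f-90) for f in range(98,147,4)])
save(robot.camera('scene')[120:260,150:340],'s2')"
```

```text
t: 3.17
tcp_pos: [0.5621, -0.0153, 0.0954]
tcp_rot: [3.129, 0.285, -0.002]
ft_force: [-0.0, -0.1, -0.2]
width: 0.0
t 3.17 tcp [ 0.5621 -0.0153  0.0954] yaw 10.4 F [-0.  -0.1 -0.2] tilt -1.0 w 0.0
98 [-0.6  -0.36  0.04] turn 2.4 world [ 0.555 -0.013  0.095]
102 [-1.23 -0.36  0.04] turn -1.6 world [ 0.549 -0.014  0.095]
106 [-1.86 -0.32  0.05] turn -5.6 world [ 0.543 -0.015  0.095]
110 [-2.48 -0.24  0.05] turn -9.6 world [ 0.537 -0.017  0.095]
114 [-3.1  -0.11  0.05] turn -13.6 world [ 0.531 -0.02   0.095]
118 [-3.7   0.06  0.05] turn -17.6 world [ 0.526 -0.023  0.095]
122 [-4.29  0.27  0.05] turn -21.6 world [ 0.52  -0.026  0.095]
126 [-4.87  0.52  0.05] turn -25.6 world [ 0.515 -0.029  0.095]
130 [-5.43  0.81  0.05] turn -29.6 world [ 0.51  -0.033  0.095]
134 [-5.96  1.14  0.05] turn -33.6 world [ 0.505 -0.037  0.095]
138 [-6.47  1.51  0.05] turn -37.6 world [ 0.501 -0.042  0.095]
142 [-6.96  1.91  0.05] turn -41.6 world [ 0.497 -0.047  0.095]
146 [-7.41  2.34  0.05] turn -45.6 world [ 0.493 -0.052  0.095]
```

View pics/s2.png

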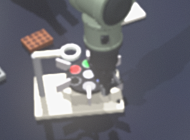

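```bash
python3 -m handwheel '[[[-0.6,-0.36,0,0,0],[-1.08,-0.36,0,0,0],[-1.55,-0.34,0,-3,0],[-1.86,-0.32,0,-5.6,0],[-2.17,-0.28,0,-8,0],[-2.48,-0.24,0,-9.6,0],[-2.8,-0.17,0,-11.6,0],[-3.1,-0.11,0,-13.6,0],[-3.4,-0.02,0,-15.6,0],[-3.7,0.06,0,-17.6,0],[-4,0.16,0,-19.6,0],[-4.29,0.27,0,-21.6,0]]]'
python3 -c "
from h import *
plan([(f,.09,.095,f-90) for f in range(123,163,3)])
save(robot.camera('wrist'),'w3')"
```

```text
t: 4.22
tcp_pos: [0.5209, -0.0253, 0.0969]
tcp_rot: [3.019, 0.869, 0.002]
ft_force: [1.5, 0.1, -0.1]
width: 0.0001
t 4.22 tcp [ 0.5209 -0.0253  0.0969] yaw 32.1 F [ 1.5  0.1 -0.1] tilt -1.0 w 0.0
123 [-0.23  0.    0.19] turn -0.9 world [ 0.519 -0.027  0.095]
126 [-0.7   0.02  0.19] turn -3.9 world [ 0.515 -0.029  0.095]
129 [-1.17  0.07  0.18] turn -6.9 world [ 0.511 -0.032  0.095]
132 [-1.64  0.13  0.18] turn -9.9 world [ 0.508 -0.035  0.095]
135 [-2.1   0.23  0.18] turn -12.9 world [ 0.504 -0.038  0.095]
138 [-2.56  0.34  0.18] turn -15.9 world [ 0.501 -0.042  0.095]
141 [-3.01  0.49  0.18] turn -18.9 world [ 0.498 -0.045  0.095]
144 [-3.45  0.65  0.18] turn -21.9 world [ 0.495 -0.049  0.095]
147 [-3.88  0.84  0.18] turn -24.9 world [ 0.493 -0.053  0.095]
150 [-4.3   1.05  0.18] turn -27.9 world [ 0.49  -0.057  0.095]
153 [-4.71  1.28  0.18] turn -30.9 world [ 0.488 -0.061  0.095]
156 [-5.11  1.53  0.18] turn -33.9 world [ 0.486 -0.065  0.095]
159 [-5.5   1.8   0.18] turn -36.9 world [ 0.484 -0.07   0.095]
162 [-5.86  2.1   0.18] turn -39.9 world [ 0.482 -0.074  0.095]
```

View pics/w3.png

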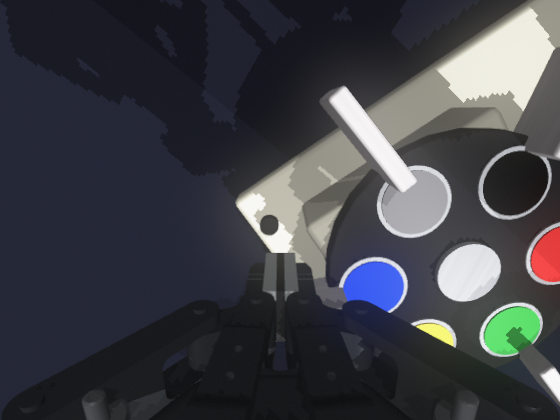

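The wrist view shows the fingertips at (280,275) behind the blue tab. The blue filter at (375,285) has moved along, and the force is about 1.5 N as expected. Next I'll continue the arc.

```bash
python3 -m handwheel '[[[-0.7,0.02,0.1,-3.9,0],[-1.17,0.07,0.1,-6.9,0],[-1.64,0.13,0.1,-9.9,0],[-2.1,0.23,0.1,-12.9,0],[-2.56,0.34,0.1,-15.9,0],[-3.01,0.49,0.1,-18.9,0],[-3.45,0.65,0.1,-21.9,0],[-3.88,0.84,0.1,-24.9,0],[-4.3,1.05,0.1,-27.9,0],[-4.71,1.28,0.1,-30.9,0],[-5.11,1.53,0.1,-33.9,0],[-5.5,1.8,0.1,-36.9,0]]]'
python3 -c "
from h import *
plan([(f,.09,.095,f-90) for f in range(159,199,3)])"
```

```text
t: 5.27
tcp_pos: [0.4839, -0.0696, 0.0957]
tcp_rot: [2.588, 1.779, 0.001]
ft_force: [2.0, 1.3, 0.2]
width: 0.0002
t 5.27 tcp [ 0.4839 -0.0696  0.0957] yaw 69.0 F [2.  1.3 0.2] tilt -1.0 w 0.0
159 [-0.01  0.01  0.07] turn 0.0 world [ 0.484 -0.07   0.095]
162 [-0.48  0.02  0.07] turn -3.0 world [ 0.482 -0.074  0.095]
165 [-0.95  0.06  0.07] turn -6.0 world [ 0.481 -0.079  0.095]
168 [-1.41  0.12  0.07] turn -9.0 world [ 0.48  -0.083  0.095]
171 [-1.88  0.21  0.07] turn -12.0 world [ 0.479 -0.088  0.095]
174 [-2.34  0.32  0.07] turn -15.0 world [ 0.478 -0.093  0.095]
177 [-2.79  0.45  0.07] turn -18.0 world [ 0.478 -0.097  0.095]
180 [-3.23  0.61  0.07] turn -21.0 world [ 0.478 -0.102  0.095]
183 [-3.67  0.79  0.07] turn -24.0 world [ 0.478 -0.107  0.095]
186 [-4.09  0.99  0.07] turn -27.0 world [ 0.478 -0.111  0.095]
189 [-4.51  1.22  0.07] turn -30.0 world [ 0.479 -0.116  0.095]
192 [-4.91  1.46  0.07] turn -33.0 world [ 0.48  -0.121  0.095]
195 [-5.3   1.73  0.07] turn -36.0 world [ 0.481 -0.125  0.095]
198 [-5.67  2.02  0.07] turn -39.0 world [ 0.482 -0.13   0.095]
```

```bash
python3 -m handwheel '[[[-0.48,0.02,0.05,-3,0],[-0.95,0.06,0.05,-6,0],[-1.41,0.12,0.05,-9,0],[-1.88,0.21,0.05,-12,0],[-2.34,0.32,0.05,-15,0],[-2.79,0.45,0.05,-18,0],[-3.23,0.61,0.05,-21,0],[-3.67,0.79,0.05,-24,0],[-4.09,0.99,0.05,-27,0],[-4.51,1.22,0.05,-30,0],[-4.91,1.46,0.05,-33,0],[-5.3,1.73,0.05,-36,0]]]'
python3 -c "
from h import *
save(robot.camera('wrist'),'w4');save(robot.camera('scene'),'s4')
plan([(190,.09,.095,105),(190,.09,.25,105),(125,.092,.25,60)])"
```

```text
t: 6.27
tcp_pos: [0.4808, -0.1253, 0.0951]
tcp_rot: [1.912, 2.492, 0.0]
ft_force: [0.3, 0.7, -0.1]
width: -0.0001
t 6.37 tcp [ 0.4808 -0.1259  0.0949] yaw 104.9 F [-0.8 -0.4 -0.3] tilt -1.0 w -0.0
190 [ 0.83  0.08 -0.01] turn -0.1 world [ 0.479 -0.118  0.095]
190 [  0.83   0.08 -15.51] turn -0.1 world [ 0.479 -0.118  0.25 ]
125 [  8.7    5.88 -15.51] turn 44.9 world [ 0.515 -0.027  0.25 ]
```

View pics/w4.png

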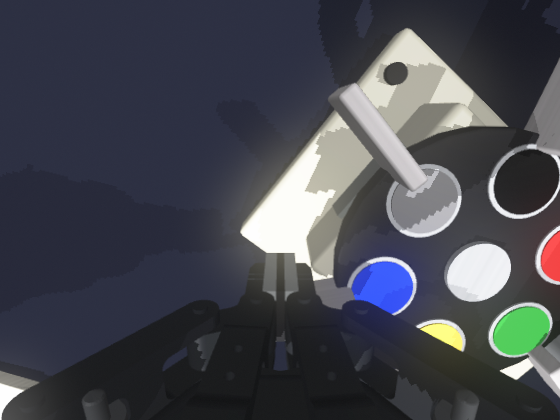

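```bash
python3 -c "
from h import *
w=robot.get_calibration('wrist');im=cv2.cvtColor(cv2.imread('pics/w4.png'),cv2.COLOR_BGR2RGB)
for k,px in dict(grey=(424,200),blue=(383,288),hub=(478,272),black=(525,181),green=(521,331)).items():
  p=onz(w,*px,.082);e=p[:2]-HUB;print(k,p.round(4),np.degrees(np.arctan2(e[1],e[0])).round(1))
plan([(192,.09,.155,105),(150,.092,.155,60),(130,.092,.155,60),(130,.092,.095,40)])"
python3 -m handwheel '[[[0.4,0,0,0,0],[0.8,0,-0.5,0,0],[0.8,0,-2,0,0],[0.8,0,-4,0,0],[0.8,0,-6,0,0],[0.8,0,-6,0,0]]]'
python3 -c "
from h import *
plan([(160,.092,.155,85),(145,.092,.155,65),(130,.092,.155,50),(130,.092,.095,50)])"
```

```text
grey [ 0.5323 -0.074   0.082 ] 141.9
blue [ 0.5299 -0.1194  0.082 ] -155.4
hub [ 0.571  -0.1002  0.082 ] 31.2
black [ 0.5726 -0.0544  0.082 ] 84.5
green [ 0.6081 -0.1255  0.082 ] -30.3
t 6.37 tcp [ 0.4808 -0.1259  0.0949] yaw 104.9 F [-0.8 -0.4 -0.3] tilt -1.0 w -0.0
192 [ 0.52  0.06 -6.01] turn -0.1 world [ 0.48  -0.121  0.155]
150 [ 6.56  2.53 -6.01] turn 44.9 world [ 0.488 -0.056  0.155]
130 [ 8.4   5.14 -6.01] turn 44.9 world [ 0.509 -0.032  0.155]
130 [ 8.4   5.14 -0.01] turn 64.9 world [ 0.509 -0.032  0.095]
t: 6.87
tcp_pos: [0.48, -0.1168, 0.1581]
tcp_rot: [1.913, 2.487, 0.002]
ft_force: [1.2, -0.6, 0.7]
width: -0.0
t 6.87 tcp [ 0.48   -0.1168  0.1581] yaw 104.9 F [ 1.2 -0.6  0.7] tilt -1.0 w -0.0
160 [4.44 1.34 0.3 ] turn 19.9 world [ 0.482 -0.071  0.155]
145 [6.21 2.96 0.31] turn 39.9 world [ 0.493 -0.049  0.155]
130 [7.5  4.98 0.31] turn 54.9 world [ 0.509 -0.032  0.155]
130 [7.52 4.96 6.31] turn 54.9 world [ 0.509 -0.032  0.095]
```

```bash
python3 -m handwheel '[[[1.5,0.2,0,3,0],[3.2,0.6,0,9,0],[4.5,1.3,0,16,0],[5.6,2.2,0,23,0],[6.5,3.4,0,30,0],[7.2,4.6,0,37,0],[7.7,5.7,0,44,0],[8.1,6.5,0,51,0],[8.2,6.9,0,58,0],[8.2,6.9,0,62,0],[8.2,6.9,0,62,0]]]'
python3 -c "
from h import *
save(robot.camera('wrist'),'w5');save(robot.camera('top'),'t5')
plan([(117,.092,.095,43),])"
```

```text
t: 7.78
tcp_pos: [0.5242, -0.0195, 0.1549]
tcp_rot: [2.926, 1.144, 0.0]
ft_force: [0.0, -0.4, -0.8]
width: 0.0003
t 7.88 tcp [ 0.5241 -0.0201  0.1549] yaw 43.1 F [-0.4  0.2  0.4] tilt -1.0 w -0.0
117 [0.16 0.14 5.99] turn 0.1 world [ 0.526 -0.02   0.095]
```

View pics/w5.png

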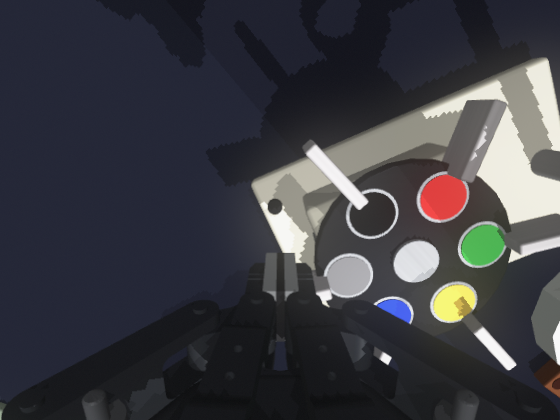

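```bash
python3 -c "
from h import *
w=robot.get_calibration('wrist')
for i,(k,px) in zip((5,0,1,2,3),dict(grey=(348,275),black=(372,213),red=(442,196),green=(483,245),yellow=(454,302)).items()):
  p=onz(w,*px,.082);e=p[:2]-HUB;print(k,p.round(4),((np.degrees(np.arctan2(e[1],e[0]))+60*i)%360).round(1))
p=onz(w,416,261,.082);print(p)
print('tip down px',proj(w,(.524,-.02,.08)))"
python3 -m handwheel '[[[0.1,0.1,0.8,0,0],[0.1,0.1,2,0,0],[0.1,0.1,3.2,0,0],[0.1,0.1,4.4,0,0],[0.1,0.1,5.3,0,0],[0.1,0.1,5.9,0,0],[0.1,0.1,5.9,0,0]]]'
python3 -c "
from h import *
plan([(f,.09,.095,f-90) for f in range(120,165,3)])"
```

```text
grey [ 0.5318 -0.0749  0.082 ] 83.2
black [ 0.5722 -0.0543  0.082 ] 85.0
red [ 0.6099 -0.0783  0.082 ] 89.5
green [ 0.6078 -0.125   0.082 ] 90.0
yellow [ 0.5677 -0.1453  0.082 ] 89.7
[ 0.56974834 -0.1007671   0.082     ]
tip down px (np.float64(280.19512078683135), np.float64(229.55194633690235))
t: 8.47
tcp_pos: [0.5251, -0.0206, 0.0942]
tcp_rot: [-2.923, -1.149, 0.003]
ft_force: [-0.5, -0.8, -0.6]
width: -0.0002
t 8.47 tcp [ 0.5251 -0.0206  0.0942] yaw 42.9 F [-0.5 -0.8 -0.6] tilt -1.0 w -0.0
120 [-0.39  0.11 -0.08] turn 12.9 world [ 0.523 -0.024  0.095]
123 [-0.85  0.02 -0.08] turn 9.9 world [ 0.519 -0.027  0.095]
126 [-1.32 -0.05 -0.08] turn 6.9 world [ 0.515 -0.029  0.095]
129 [-1.79 -0.09 -0.08] turn 3.9 world [ 0.511 -0.032  0.095]
132 [-2.26 -0.11 -0.08] turn 0.9 world [ 0.508 -0.035  0.095]
135 [-2.73 -0.11 -0.08] turn -2.1 world [ 0.504 -0.038  0.095]
138 [-3.2  -0.08 -0.07] turn -5.1 world [ 0.501 -0.042  0.095]
141 [-3.67 -0.03 -0.07] turn -8.1 world [ 0.498 -0.045  0.095]
144 [-4.13  0.05 -0.07] turn -11.1 world [ 0.495 -0.049  0.095]
147 [-4.59  0.15 -0.07] turn -14.1 world [ 0.493 -0.053  0.095]
150 [-5.05  0.28 -0.07] turn -17.1 world [ 0.49  -0.057  0.095]
153 [-5.49  0.43 -0.07] turn -20.1 world [ 0.488 -0.061  0.095]
156 [-5.93  0.6  -0.07] turn -23.1 world [ 0.486 -0.065  0.095]
159 [-6.36  0.8  -0.07] turn -26.1 world [ 0.484 -0.07   0.095]
162 [-6.78  1.02 -0.07] turn -29.1 world [ 0.482 -0.074  0.095]
```

```bash
python3 -m handwheel '[[[-0.85,0.02,0,0,0],[-1.6,-0.05,0,0,0],[-2.26,-0.11,0,0,0],[-2.73,-0.11,0,-2,0],[-3.2,-0.08,0,-5,0],[-3.67,-0.03,0,-8,0],[-4.13,0.05,0,-11,0],[-4.59,0.15,0,-14,0],[-5.05,0.28,0,-17,0],[-5.49,0.43,0,-20,0],[-5.93,0.6,0,-23,0],[-6.36,0.8,0,-26,0]]]'
python3 -c "
from h import *
plan([(f,.09,.095,f-90) for f in range(159,199,3)])"
```

```text
t: 9.47
tcp_pos: [0.4845, -0.0704, 0.0964]
tcp_rot: [2.588, 1.78, 0.002]
ft_force: [0.9, 0.5, 0.5]
width: 0.0004
t 9.47 tcp [ 0.4845 -0.0704  0.0964] yaw 69.0 F [0.9 0.5 0.5] tilt -1.0 w 0.0
159 [ 0.05 -0.08  0.14] turn 0.0 world [ 0.484 -0.07   0.095]
162 [-0.43 -0.06  0.14] turn -3.0 world [ 0.482 -0.074  0.095]
165 [-0.89 -0.03  0.14] turn -6.0 world [ 0.481 -0.079  0.095]
168 [-1.36  0.03  0.14] turn -9.0 world [ 0.48  -0.083  0.095]
171 [-1.83  0.12  0.14] turn -12.0 world [ 0.479 -0.088  0.095]
174 [-2.28  0.23  0.14] turn -15.0 world [ 0.478 -0.093  0.095]
177 [-2.74  0.36  0.14] turn -18.0 world [ 0.478 -0.097  0.095]
180 [-3.18  0.52  0.14] turn -21.0 world [ 0.478 -0.102  0.095]
183 [-3.62  0.7   0.14] turn -24.0 world [ 0.478 -0.107  0.095]
186 [-4.04  0.9   0.14] turn -27.0 world [ 0.478 -0.111  0.095]
189 [-4.45  1.13  0.15] turn -30.0 world [ 0.479 -0.116  0.095]
192 [-4.86  1.37  0.15] turn -33.0 world [ 0.48  -0.121  0.095]
195 [-5.25  1.64  0.15] turn -36.0 world [ 0.481 -0.125  0.095]
198 [-5.62  1.93  0.15] turn -39.0 world [ 0.482 -0.13   0.095]
```

```bash
python3 -m handwheel '[[[-0.43,-0.06,0.1,-3,0],[-0.89,-0.03,0.1,-6,0],[-1.36,0.03,0.1,-9,0],[-1.83,0.12,0.1,-12,0],[-2.28,0.23,0.1,-15,0],[-2.74,0.36,0.1,-18,0],[-3.18,0.52,0.1,-21,0],[-3.62,0.7,0.1,-24,0],[-4.04,0.9,0.1,-27,0],[-4.45,1.13,0.1,-30,0],[-4.7,1.3,0.1,-32,0],[-4.86,1.37,0.1,-33,0]]]'
python3 -c "
from h import *
save(robot.camera('wrist'),'w6')
im=robot.camera('scene');save(cv2.resize(im[150:250,165:285],None,fx=6,fy=6,interpolation=cv2.INTER_CUBIC),'s6')
plan([(f,.09,.095,f-90) for f in range(192,213,2)])"
```

```text
t: 10.47
tcp_pos: [0.4797, -0.1209, 0.0952]
tcp_rot: [1.977, 2.44, 0.0]
ft_force: [-0.9, 1.8, 0.4]
width: -0.0001
t 10.57 tcp [ 0.4796 -0.1207  0.0951] yaw 101.9 F [-0.6  0.2 -0.2] tilt -1.0 w 0.0
192 [-0.    0.03  0.01] turn -0.1 world [ 0.48  -0.121  0.095]
194 [-0.32  0.04  0.01] turn -2.1 world [ 0.481 -0.124  0.095]
196 [-0.63  0.06  0.01] turn -4.1 world [ 0.481 -0.127  0.095]
198 [-0.95  0.08  0.01] turn -6.1 world [ 0.482 -0.13   0.095]
200 [-1.26  0.12  0.01] turn -8.1 world [ 0.483 -0.133  0.095]
202 [-1.57  0.17  0.01] turn -10.1 world [ 0.485 -0.136  0.095]
204 [-1.88  0.23  0.01] turn -12.1 world [ 0.486 -0.139  0.095]
206 [-2.18  0.3   0.01] turn -14.1 world [ 0.487 -0.141  0.095]
208 [-2.48  0.39  0.01] turn -16.1 world [ 0.489 -0.144  0.095]
210 [-2.78  0.48  0.01] turn -18.1 world [ 0.49  -0.147  0.095]
212 [-3.08  0.58  0.01] turn -20.1 world [ 0.492 -0.15   0.095]
```

View pics/w6.png

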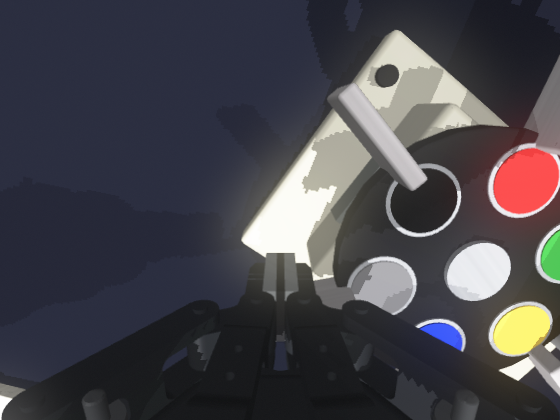

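View pics/s6.png

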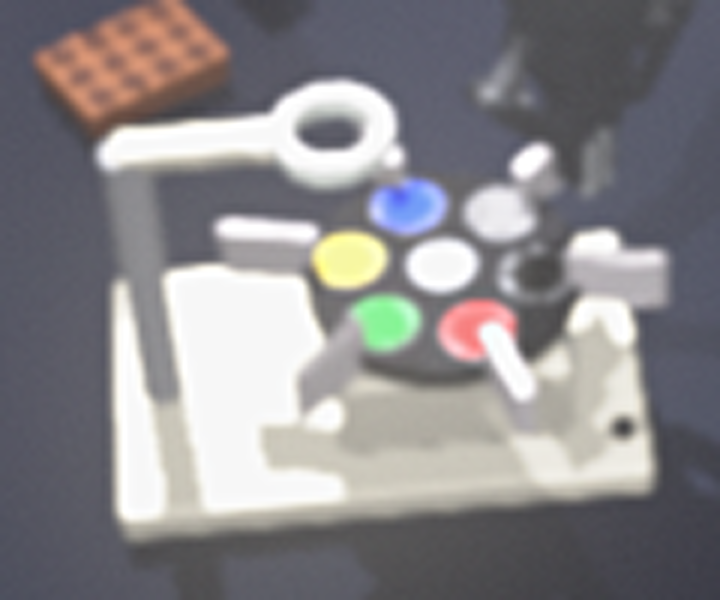

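```bash
cat >> h.py <<'E'
def ang(cal,pts,z=.082,hub=None):
    P={k:onz(cal,*px,z)[:2] for k,px in pts.items()}
    h=HUB if hub is None else hub
    for k,p in P.items():
        e=p-h;i=['black','red','green','yellow','blue','grey'].index(k)
        print(k,p.round(4),'r',np.linalg.norm(e).round(4),'q deg',((np.degrees(np.arctan2(e[1],e[0]))+60*i+23.4)%360).round(1))
E
python3 -c "
from h import *
s=robot.get_calibration('scene')
f=lambda u,v:(165+(u-2.5)/6,150+(v-2.5)/6)
h=onz(s,*f(442,265),.082)[:2];print('hub',h)
ang(s,dict(yellow=f(350,261),blue=f(408,206),grey=f(500,212),green=f(386,322),red=f(480,330)),hub=h)
w=robot.get_calibration('wrist');h=onz(w,478,271,.082)[:2];print('hubw',h)
ang(w,dict(grey=(381,288),black=(423,200),red=(525,180),yellow=(521,330)),hub=h)
"
```

```text
hub [ 0.56792143 -0.10160682]
yellow [ 0.6039 -0.126 ] r 0.0435 q deg 169.3
blue [ 0.5633 -0.1451] r 0.0437 q deg 167.4
grey [ 0.5274 -0.1191] r 0.0441 q deg 166.8
green [ 0.6075 -0.0819] r 0.0442 q deg 169.8
red [ 0.5726 -0.0554] r 0.0465 q deg 167.6
hubw [ 0.57095389 -0.099353  ]
grey [ 0.5282 -0.1171] r 0.0463 q deg 165.9
black [ 0.5334 -0.0717] r 0.0466 q deg 167.0
red [ 0.575  -0.0537] r 0.0458 q deg 168.4
yellow [ 0.6066 -0.1265] r 0.0449 q deg 166.1
```

```bash
python3 -m handwheel '[[[-0.2,0.03,0,-2,0],[-0.42,0.04,0,-3,0],[-0.63,0.06,0,-4,0],[-0.8,0.07,0,-5,0],[-0.95,0.08,0,-6,0],[-1.1,0.1,0,-7,0],[-1.26,0.12,0,-8,0],[-1.4,0.15,0,-9,0],[-1.5,0.16,0,-10,0],[-1.57,0.17,0,-10,0],[-1.57,0.17,0,-10,0]]]'
python3 -c "
from h import *
im=robot.camera('scene');save(cv2.resize(im[150:250,165:285],None,fx=6,fy=6,interpolation=cv2.INTER_CUBIC),'s7')
save(robot.camera('wrist'),'w7')
plan([(f,.09,.095,f-90) for f in range(202,213,1)])"
```

```text
t: 11.48
tcp_pos: [0.485, -0.1352, 0.0948]
tcp_rot: [1.759, 2.603, 0.0]
ft_force: [-0.9, 0.9, 0.2]
width: 0.0005
t 11.58 tcp [ 0.4849 -0.1351  0.0948] yaw 111.9 F [-1.3 -0.5  0.4] tilt -1.0 w 0.0
202 [-0.04 -0.06 -0.02] turn -0.1 world [ 0.485 -0.136  0.095]
203 [-0.2  -0.05 -0.02] turn -1.1 world [ 0.485 -0.137  0.095]
204 [-0.36 -0.05 -0.02] turn -2.1 world [ 0.486 -0.139  0.095]
205 [-0.51 -0.04 -0.02] turn -3.1 world [ 0.486 -0.14   0.095]
206 [-0.67 -0.03 -0.02] turn -4.1 world [ 0.487 -0.141  0.095]
207 [-0.83 -0.02 -0.02] turn -5.1 world [ 0.488 -0.143  0.095]
208 [-0.98 -0.   -0.02] turn -6.1 world [ 0.489 -0.144  0.095]
209 [-1.14  0.01 -0.02] turn -7.1 world [ 0.489 -0.146  0.095]
210 [-1.29  0.03 -0.02] turn -8.1 world [ 0.49  -0.147  0.095]
211 [-1.45  0.06 -0.02] turn -9.1 world [ 0.491 -0.148  0.095]
212 [-1.6   0.08 -0.02] turn -10.1 world [ 0.492 -0.15   0.095]
```

View pics/s7.png

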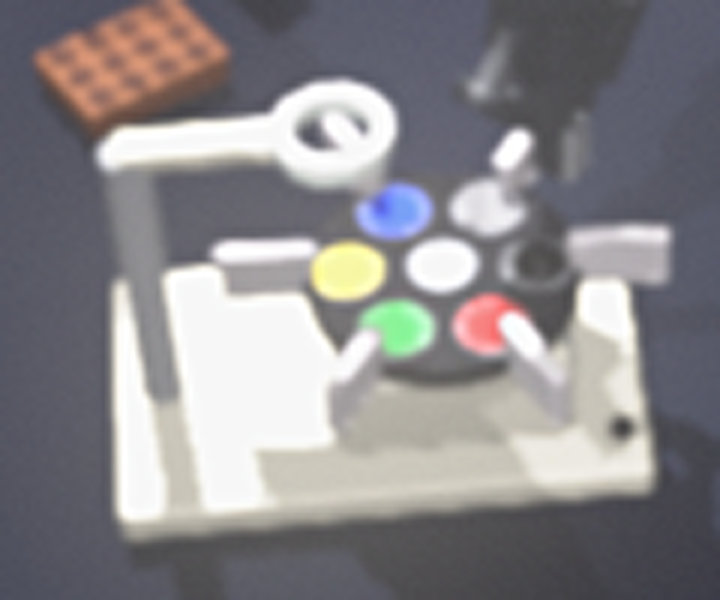

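View pics/w7.png

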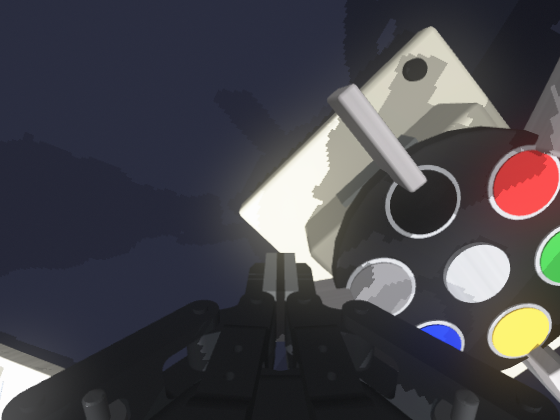

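```bash
python3 -c "
from h import *
s=robot.get_calibration('scene')
f=lambda u,v:(165+(u-2.5)/6,150+(v-2.5)/6)
h=onz(s,*f(442,265),.082)[:2]
ang(s,dict(yellow=f(348,271),blue=f(395,211),grey=f(488,207),green=f(397,329),red=f(490,325)),hub=h)
w=robot.get_calibration('wrist');h=onz(w,477,273,.082)[:2]
ang(w,dict(grey=(380,288),black=(423,202),red=(525,183),yellow=(520,331)),hub=h)
"
```

```text
yellow [ 0.6077 -0.1205] r 0.0441 q deg 178.0
blue [ 0.5702 -0.1452] r 0.0437 q deg 176.5
grey [ 0.5307 -0.125 ] r 0.044 q deg 175.6
green [ 0.6052 -0.0754] r 0.0456 q deg 178.5
red [ 0.5671 -0.0559] r 0.0458 q deg 174.4
grey [ 0.5316 -0.1232] r 0.0462 q deg 174.6
black [ 0.5298 -0.0783] r 0.0463 q deg 176.6
red [ 0.5678 -0.0538] r 0.0456 q deg 177.6
yellow [ 0.6106 -0.1193] r 0.0443 q deg 176.4
```

About 3.5° is still to go. I'll push the fingers slowly through a little over 3°.

```bash
python3 -m handwheel '[[[-0.12,0,0,-1,0],[-0.24,0,0,-1.5,0],[-0.36,0,0,-2,0],[-0.46,0,0,-3,0],[-0.54,0,0,-3.5,0],[-0.54,0,0,-3.5,0],[-0.54,0,0,-3.5,0]]]'
python3 -m handwheel '[[[0.5,0,0,0,0],[1.2,0,0,0,0],[1.5,0,-1,0,0],[1.5,0,-3,0,0],[1.5,0,-6,0,0],[1.5,0,-9,0,0],[1.5,0,-12,0,0],[1.5,0,-14,0,0]]]'
python3 -c "
from h import *
plan([(180,.2,.25,115)])"
```

```text
t: 12.17
tcp_pos: [0.4869, -0.1402, 0.0948]
tcp_rot: [-1.679, -2.655, -0.0]
ft_force: [0.2, 0.6, 0.6]
width: 0.0001
t: 12.83
tcp_pos: [0.4806, -0.1258, 0.238]
tcp_rot: [1.676, 2.655, 0.001]
ft_force: [0.1, -0.3, 0.0]
width: -0.0001
t 12.83 tcp [ 0.4806 -0.1258  0.238 ] yaw 115.5 F [ 0.1 -0.3  0. ] tilt -1.0 w -0.0
180 [ 6.99 -9.14 -1.22] turn 0.5 world [ 0.368 -0.102  0.25 ]
```

```bash
python3 -m handwheel '[[[-1.5,-1.2,-1,0,0],[-4,-3.2,-1,0,0],[-6.5,-5.2,-1,0,0],[-9,-7.2,-1,0,0],[-11.5,-9.2,-1,0,0],[-14,-11.2,-1,0,0],[-16.5,-13.2,-1,0,0],[-18.5,-14.8,-1,0,0],[-20,-16,-1,0,0],[-20,-16,-1,0,0]]]'
python3 - <<'E'
from h import *
im=robot.camera('scene');save(cv2.resize(im[150:250,165:285],None,fx=6,fy=6,interpolation=cv2.INTER_CUBIC),'s8')
t=robot.camera('top');save(t,'t8');save(cv2.resize(t[130:250,270:390],None,fx=5,fy=5,interpolation=cv2.INTER_CUBIC),'t8c')
E
```

```text
t: 13.67
tcp_pos: [0.42, -0.3792, 0.2451]
tcp_rot: [-1.684, -2.652, 0.001]
ft_force: [0.7, -0.7, 0.4]
width: -0.0007
```

View pics/s8.png

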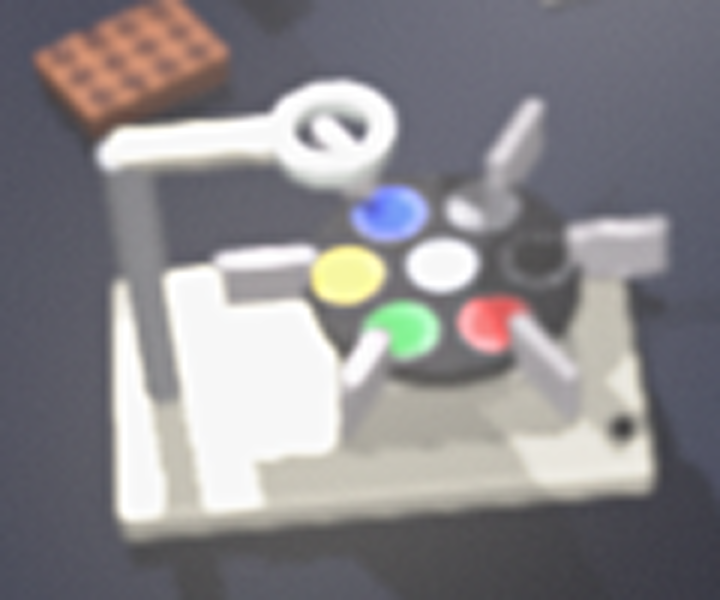

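View pics/t8.png

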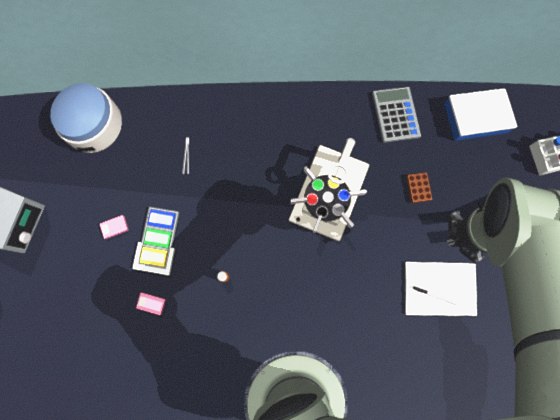

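View pics/t8c.png

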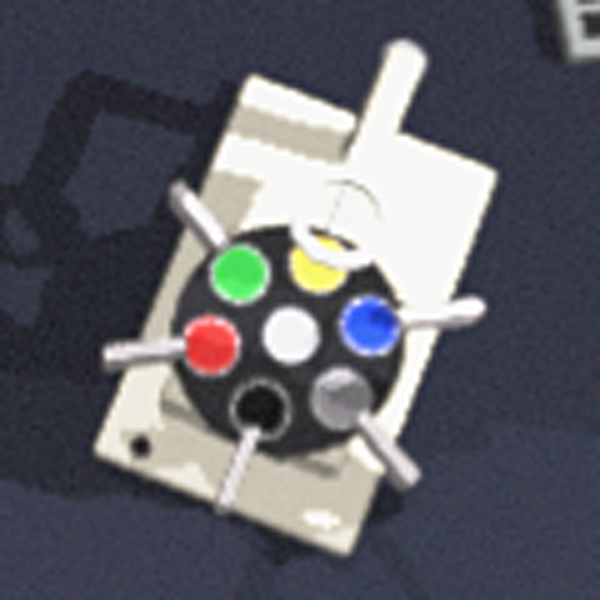

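```bash
python3 -c "
from h import *
s=robot.get_calibration('scene')
f=lambda u,v:(165+(u-2.5)/6,150+(v-2.5)/6)
h=onz(s,*f(442,265),.082)[:2]
ang(s,dict(yellow=f(347,275),blue=f(389,214),grey=f(483,206),green=f(402,330),red=f(495,323),black=f(536,258)),hub=h)
t=robot.get_calibration('top');g=lambda u,v:(270+(u-2)/5,130+(v-2)/5)
P=dict(red=g(211,346),blue=g(370,325),green=g(240,273),grey=g(341,397),black=g(259,408))
h=(onz(t,*P['red'],.082)+onz(t,*P['blue'],.082)+onz(t,*P['green'],.082)+onz(t,*P['grey'],.082))[:2]/4;print(h)
ang(t,P,hub=h)
"
```

```text
yellow [ 0.6093 -0.1184] r 0.0447 q deg 181.3
blue [ 0.5737 -0.1448] r 0.0436 q deg 181.0
grey [ 0.5325 -0.1268] r 0.0435 q deg 178.8
green [ 0.6035 -0.0736] r 0.0453 q deg 181.6
red [ 0.5645 -0.0558] r 0.0459 q deg 177.6
black [ 0.5277 -0.0832] r 0.0442 q deg 178.9
[ 0.56904019 -0.10166112]
red [ 0.5636 -0.0572] r 0.0447 q deg 180.4
blue [ 0.574  -0.1463] r 0.0449 q deg 179.7
green [ 0.6051 -0.0749] r 0.0449 q deg 180.0
grey [ 0.5335 -0.1282] r 0.0444 q deg 180.1
black [ 0.5281 -0.0825] r 0.0452 q deg 178.3
```

```bash
python3 -c "
from h import *
print(robot.close_job(), robot.get_obs()['t'])"
```

```text
the job is handed in; nothing more can be done
the job is handed in; nothing more can be done
```

The yellow filter is now under the viewing ring and the job is handed in. The carrier in the white-edged bay was yellow, so the target was place 3, a wheel reading of 3.14 rad (180°).

- **Turning:** I pushed the wheel counter-clockwise from about 26° with the closed fingertips. I pushed first on the blue tab and then on the grey tab, with slow corrections at the end. Every force reading between moves was below about 3 N. I then backed off, lifted clear and moved the hand well away.
- **Final checks:** In the last pictures the top camera gives 178.3–180.4° and the scene camera 177.6–181.6°, so both are inside the ±6° tolerance. The few degrees of scatter between filters match how precisely I could pick pixels by hand. By eye, the carriers, vial, well plate, tweezers and pen are at the same places in the top picture as at the start. I handed in just after 13.8 s, with no check failing.
- **Not measured:** I had no direct reading of the wheel's lift. It looked seated in the pictures, and the fingertips only pushed sideways.

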